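# Hold the spice crate's gate open

### The job

Open the spice crate for me and hold its gate, because it springs shut: squeeze the round-based catch first until it is fully in, then the square-based one, take the gate by its upright pull and swing it out past the ball detent until it is wide open (about 80 degrees). Finish still holding the gate there by the pull, so that I can take the jars out; leave the jars and the other things where they stand.

Things in the scene. Friction and masses are not known exactly. Their poses are not given: they have to be found in the camera images.
- crate: Open-topped light wood crate, 232 wide, 108 deep, 135 mm high, fixed, three spice jars inside. Origin: on the worktop at the foot of the gate's hinge axis (front right corner). x to the crate's back, y along the shut gate from the hinge to its free end, z up. Gate: at x = 0, 12 thick, y = 5 to 191 mm, 137 high, with four steel posts up to 157. Catches: x = 24, y = 65 and 150 mm.
- round_grip (a point): Squeeze this catch first: dark round base 44 mm across; on it two upright steel tabs (discs 32 mm across, 5 thick), 44 mm over their outer faces, squeezed together along y. The point is midway between the tabs, at their mid height, 169 mm above the worktop (tab tops 185, base top 143). Axes as the crate's. The two catches stand on the rail over the gate, at either of two places 85 mm apart.
- round_catch (a joint): How far each tab of the round catch is squeezed in, m: 0 = latched (44 mm over the tabs), 0.014 = stop (16 mm over them). The tabs are geared together and move equally; about 6 N of friction; they stay where left. From 0.010 on the hooks are clear of the gate.
- square_grip (a point): Squeeze this catch second: dark rectangular base 34 by 50 mm; on it two upright steel tabs (plates 26 wide, 36 high, 5 thick), 44 mm over their outer faces, squeezed together along y. The point is midway between the tabs, at their mid height, 169 mm above the worktop (tab tops 185, base top 143). Axes as the crate's. The two catches stand on the rail over the gate, at either of two places 85 mm apart.
- square_catch (a joint): How far each tab of the square catch is squeezed in, m: 0 = latched (44 mm over the tabs), 0.014 = stop (16 mm over them). The tabs are geared together and move equally; about 6 N of friction; they stay where left. From 0.010 on the hooks are clear of the gate.
- gate_hinge (a point): Point on the gate's upright hinge axis, 165 mm above the worktop; axes as the crate's. Beware of the wall cabinet above: its front is 0.56 m ahead of the robot, its underside 0.47 m above the worktop, from 0.26 m left to 0.38 m right of the robot.
- gate (a joint): Gate angle, rad: 0 shut, grows as it swings out to the front (counter-clockwise from above), stop at 1.5. A spring shuts it (0.05 N m shut, 0.27 at 1.4). A sprung ball in the sill plate resists from about 0.55 to 0.7 (at most 0.5 N m, 6 N at the pull). Let go beyond that, it swings back at least to the ball. With a catch latched it moves at most 0.04.
- pull_grip (a point): On the gate's pull, an upright dark steel sleeve that spins freely on its pin, 14 mm in diameter, from 107 to 187 mm above the worktop. The point is on its axis, 165 mm up: 80 mm along the gate from the hinge axis, 40 mm in front of the gate's middle plane. It turns with the gate: y along the gate away from the hinge, -x out of its front.
- pull: The pull's sleeve: origin on its axis at worktop height. At the end the fingers must bear on this.
- spice_jar0: One of the three spice jars in the crate, 46 mm across, 106 mm high, green cap; origin at its foot. Leave alone.
- spice_jar1: One of the three spice jars in the crate, 46 mm across, 106 mm high, green cap; origin at its foot. Leave alone.
- spice_jar2: One of the three spice jars in the crate, 46 mm across, 106 mm high, green cap; origin at its foot. Leave alone.
- shaker: Shaker, 44 mm across, 90 mm high, behind the crate; origin at its foot. Leave alone.
- egg_timer: White kitchen timer, 66 mm across, 60 mm high, right of the crate; origin at its foot. Leave alone.
- salt_grinder: Grinder with steel head, 54 mm across, 136 mm high, at the right of the worktop; origin at its foot. Leave alone.
- mug_blue: Mug, 86 mm across (122 with its handle), 96 mm high, at the front right of the worktop; origin at its foot. Leave alone.

How it is judged:
By the outcome, as a careful person would: the job done as asked, in the order asked, and still so for the second after the job is handed in, while the arm keeps its last pose, push and grip.
It also fails if it takes over 54 s, if anything falls off the work surface, if the arm or the gripper's body presses on something with over 40 N, if the wrist force passes 120 N, or if a joint passes its speed limit or range.

### The arm

A 6-joint arm with a two-finger parallel gripper is mounted at the origin on a cart in front of the work surface, level with it; the furniture and walls round the work are solid. World frame = base frame: x ahead of the robot, y to its left, z up, the work surface at z = 0. Lengths are in m, angles in rad, forces in N, time in s.
With the tool pointing down it reaches from about 0.375 to 0.75 m from the base axis. Payload 9 kg.
Tool frame: the origin (TCP) lies on the centre line of the jaws, within the pads' length; the fingertips stand 11 mm ahead of it and the grasp point (between the pads) lies 8 mm behind it; z points along the fingers, y is the line along which they close (so a half turn about z gives the same grasp; the last joint's range is limited). The gripper opens to 85 mm and grips with 20 to 120 N. Pads are 22 mm wide; open, the fingers measure 114 mm over their backs; the gripper's body (76 mm by 85 mm) begins 54 mm behind the grasp point. The pads swing forward as they close: fully open they stand 13 mm farther back than shut.
Start: joints at [-1.436, 0.104, 0.097, 1.564, 0, 1.353], TCP at [0.207, -0.563, 0.242] pointing down, gripper open.
Joint ranges: [-2.99, 2.99], [-0.84, 1.86], [-1.1, 1.16], [-1.84, 2.11], [-1.51, 1.56], [-3.14, 3.14]. Speed limits (rad/s): [2.22, 2.22, 2.57, 3.14, 3.14, 3.14].

### API

Orientations are given as a unit quaternion [w, x, y, z].
In Python, from workcell import env gives the robot as it stands.
- The arm moves only by the tool step_arm, never from a script. Its argument "commands" is a list of rows, each an object of numbers: "grip": the opening, from 0 (shut) to 1 (fully open); "dx", "dy", "dz": the shift along the tool's x, y, z in mm; "roll": the turn about the tool's z in degrees. A call has 1 to 20 rows; each row shifts and turns the commanded pose from where the row before left it, along the tool's axes as they then stand; what a row does not reach is not made up. A row lasts 1/12 s, in which the tool goes at most 41.7 mm and 7.16 degrees, less where a joint would pass 70% of its speed; a pose out of reach is approached as far as the arm can. A call is refused whole if a number of a shift passes 41.7 or a number of a turn 7.16, either way. A call with a gripper value outside its range is refused whole. The fingers move at their own pace and stop on an object; the grip force is fixed at half the most. Time passes only in rows, so rows that do not move let the fingers close. It gives the time, the measured TCP pose, the force, the opening and the grip force at its end, in the units of the state.
- env.get_state(): the state, without advancing time (a new reading comes with each control period).
- env.read_camera(name): name is "scene" or "side" or "wrist"; returns a dict with "image" (420x560x3 uint8, blue, green, red), "K" (3x3 intrinsics, pixels), "distortion" ([k1, k2, p1, p2, k3] as OpenCV has them; the pictures are not rectified), "origin" and "attitude" of the camera in the world; the wrist camera has in their place "tool_from_camera" (4x4, takes a point from camera to tool coordinates, whose origin is the TCP and whose axes are the flange's). Camera axes: x right, y down, z forward; pixel columns grow to the right and rows downward; lengths in m; the calibration is good to about 2 mm. A picture is of the moment at which its call begins: read the wrist's pose just before it. There is no depth.
- env.hand_in(): hands the job in; it is judged then, once.
The state is a dict: "time": time; "qpos": joint angles; "joint_velocities": joint speeds; "joint_efforts": joint torques, N m; "tcp_pos": TCP position; "ee_rot": TCP orientation; "contact_force": force on the tool from outside, world axes, zero at the start; "wrist_torque": the same for the moment, N m; "width": opening from 0.0 (shut) to 1.0 (fully open); "grasp_force": force on a finger pad.
Only numpy, scipy, OpenCV 4.12 (cv2) and the standard library are available. Lean on these libraries where they do the work, as an engineer would, in place of code of your own. Each camera call takes 0.05 s, during which the arm holds its last target. There are 200 camera calls.

## Working session

There is one attempt and no reset: what is moved stays moved. The work goes in short steps, Python scripts to look and compute and a tool call to move; the robot and the scene stay as the last step left them, time stands still between calls to the robot, and variables do not carry over. Pictures are saved under pics/ and viewed, at most 10 in all, crops included, and the job is handed in when it is done.

Besides the shell and the picture viewer there is one more tool, called as name(argument=value, ...) on one line, values as JSON. step_arm: Moves the arm, as the interface text tells. Its arguments: {"type":"object","properties":{"commands":{"type":"array"}},"required":["commands"]}

```bash
mkdir -p pics; cat > h.py <<'E'
import numpy as np, cv2
from scipy.spatial.transform import Rotation as R
from workcell import env
def att(a):
    a=np.array(a,float)
    return a if a.shape==(3,3) else R.from_quat(a[[1,2,3,0]]).as_matrix()
def pose():
    s=env.get_state(); return np.array(s["tcp_pos"]),att(s["ee_rot"])
def cam(name):
    p,Rt=pose(); c=env.read_camera(name)
    if name=="wrist":
        T=np.array(c["tool_from_camera"]); c["o"]=p+Rt@T[:3,3]; c["R"]=Rt@T[:3,:3]
    else: c["o"]=np.array(c["origin"]); c["R"]=att(c["attitude"])
    return c
def rays(c,px):
    u=cv2.undistortPoints(np.array(px,float).reshape(-1,1,2),np.array(c["K"]),np.array(c["distortion"]))[:,0]
    d=np.c_[u,np.ones(len(u))]@c["R"].T
    return d/np.linalg.norm(d,axis=1)[:,None]
def onz(c,px,z):
    d=rays(c,px); return c["o"]+d*((z-c["o"][2])/d[:,2])[:,None]
def proj(c,P):
    P=(np.array(P,float).reshape(-1,3)-c["o"])@c["R"]
    return cv2.projectPoints(P,np.zeros(3),np.zeros(3),np.array(c["K"]),np.array(c["distortion"]))[0][:,0]
def tri(c1,p1,c2,p2):
    d1=rays(c1,[p1])[0];d2=rays(c2,[p2])[0]
    t=np.linalg.lstsq(np.c_[d1,-d2],c2["o"]-c1["o"],rcond=None)[0]
    a=c1["o"]+t[0]*d1;b=c2["o"]+t[1]*d2
    return (a+b)/2,np.linalg.norm(a-b)
E
python3 - <<'E'
from h import *
import pickle
for n in ("scene","side"):
    c=cam(n); cv2.imwrite(f"pics/{n}0.png",c["image"]); pickle.dump(c,open(n+".pkl","wb")); print(n,c["o"],c["R"][:,2],c["K"][0][0])
s=env.get_state();print({k:s[k] for k in s})
E
```

```text
scene [0.36848364 0.55404583 1.15825577] [ 0.13127104 -0.46428621 -0.8759031 ] 455.47444638211994
side [0.18514058 0.63089269 0.68918652] [ 0.37143062 -0.6901508  -0.62107259] 424.70171653517207
{'time': 0.1, 'qpos': array([-1.43567857e+00,  1.04667765e-01,  9.65664848e-02,  1.56386915e+00,
       -3.59605792e-05,  1.35311924e+00]), 'joint_velocities': array([-0.0007717 ,  0.0002737 ,  0.00342094, -0.00171805,  0.00023136,
       -0.00182048]), 'joint_efforts': array([ 6.94310540e-03, -5.58212256e+01,  5.04715419e+01,  1.31052156e-02,
       -2.11482893e-04, -1.58981122e-07]), 'tcp_pos': array([ 0.20728776, -0.56276919,  0.24159426]), 'ee_rot': array([-5.87291401e-04,  9.84482103e-01,  1.75484026e-01,  6.26135497e-06]), 'contact_force': array([0.26326855, 0.15149383, 0.05493498]), 'wrist_torque': array([0.01815198, 0.05038043, 0.04388178]), 'grasp_force': 0.0, 'width': 1.004044036950035}
```

View pics/scene0.png

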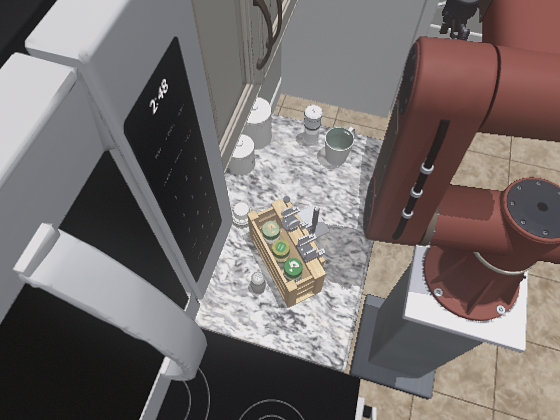

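View pics/side0.png

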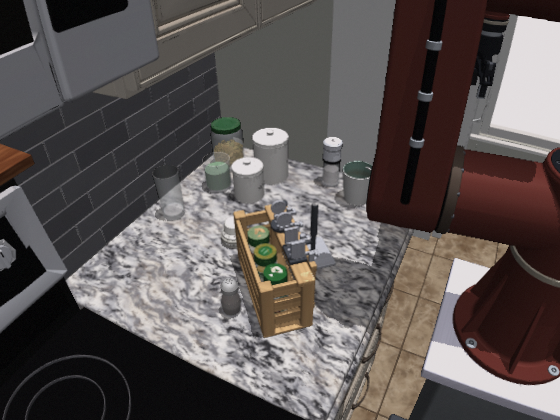

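The scene view shows the crate at about (288,255), with the catches near (290,217) and (310,245) and the pull at (316,218). In the side view the crate is at about (275,270), with the pull at (314,227). I'll enlarge both.

```bash
python3 - <<'E'
import cv2,pickle
a=pickle.load(open("scene.pkl","rb"))["image"][185:310,240:340]
b=pickle.load(open("side.pkl","rb"))["image"][190:340,225:345]
a=cv2.resize(a,None,fx=4,fy=4,interpolation=cv2.INTER_CUBIC); b=cv2.resize(b,None,fx=10/3,fy=10/3,interpolation=cv2.INTER_CUBIC)
cv2.imwrite("pics/crop0.png",cv2.hconcat([a,b]))
E
```

```text
(no output)
```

View pics/crop0.png

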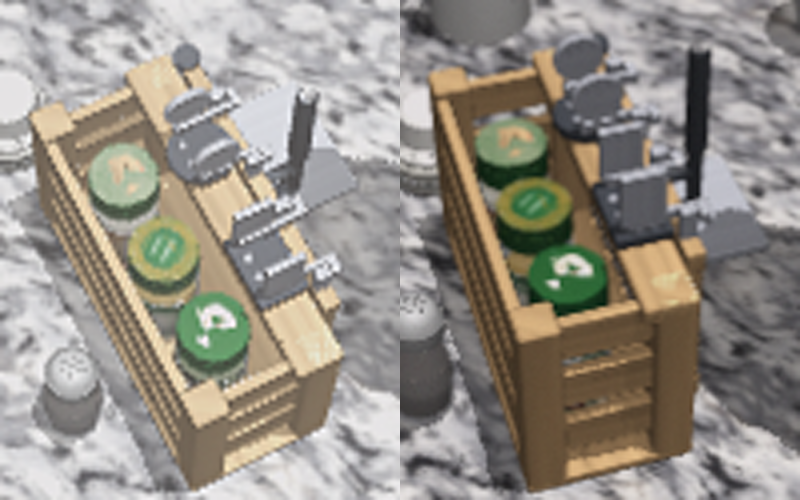

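The enlarged view shows the round catch next to the hinge knob (crop 186,56) and the square one towards the free end. The pull top is at crop (305,95) in the scene view and (700,48) in the side view.

```bash
python3 - <<'E'
from h import *
import pickle
a=pickle.load(open("scene.pkl","rb"));b=pickle.load(open("side.pkl","rb"))
A=lambda u,v:(240+u/4,185+v/4); B=lambda u,v:(225+(u-400)*.3,190+v*.3)
P={}
for n,p,q in [("pulltop187",(305,95),(700,48)),("knob",(186,56),(596,44)),("cBL135",(190,407),(520,338)),("cFL",(341,356),(697,297)),("cBR",(33,113),(432,76)),
 ("sqtab_near_top_mid",None,None)]:
    if p is None: continue
    P[n],e=tri(a,A(*p),b,B(*q)); print(n,P[n].round(4),round(e,4))
for n,p,z in [("pull",(305,95),.187),("cBL",(190,407),.135),("cFL",(341,356),.135),("cBR",(33,113),.135)]: print(n,onz(a,[A(*p)],z)[0].round(4))
for n,p,z in [("pull",(700,48),.187),("cBL",(520,338),.135),("cFL",(697,297),.135),("cBR",(432,76),.135)]: print("side",n,onz(b,[B(*p)],z)[0].round(4))
E
```

```text
pulltop187 [0.4297 0.0261 0.1868] 0.0009
knob [ 0.513  -0.0042  0.1408] 0.0006
cBL135 [0.4476 0.2126 0.1177] 0.0011
cFL [0.369  0.1637 0.1395] 0.0001
cBR [0.5963 0.0594 0.1314] 0.0009
pull [0.43   0.0265 0.187 ]
cBL [0.4459 0.2178 0.135 ]
cFL [0.3691 0.162  0.135 ]
cBR [0.5953 0.0608 0.135 ]
side pull [0.4293 0.026  0.187 ]
side cBL [0.44   0.2257 0.135 ]
side cFL [0.3705 0.1599 0.135 ]
side cBR [0.594  0.0634 0.135 ]
```

step_arm(commands=[{"grip":1,"dx":20,"dy":-20,"dz":-4},{"grip":1,"dx":20,"dy":-20,"dz":-4},{"grip":1,"dx":20,"dy":-20,"dz":-4},{"grip":1,"dx":20,"dy":-20,"dz":-4},{"grip":1,"dx":20,"dy":-20,"dz":-4},{"grip":1,"dx":20,"dy":-20,"dz":-4},{"grip":1,"dx":20,"dy":-20,"dz":-4},{"grip":1,"dx":20,"dy":-20,"dz":-4},{"grip":1,"dx":20,"dy":-20,"dz":-4},{"grip":1,"dx":20,"dy":-20,"dz":-4},{"grip":1,"dx":20,"dy":-20,"dz":-4},{"grip":1,"dx":20,"dy":-20,"dz":-4},{"grip":1,"dx":20,"dy":-20,"dz":-4},{"grip":1,"dx":20,"dy":-20,"dz":-4},{"grip":1,"dx":20,"dy":-20,"dz":-4},{"grip":1,"dx":20,"dy":-20,"dz":-4},{"grip":1,"dx":20,"dy":-20,"dz":-4},{"grip":1,"dx":20,"dy":-20,"dz":-4},{"grip":1,"roll":-7},{"grip":1,"roll":-7}])

```text
invalid input
```

step_arm(commands=[{"grip":1,"roll":-7},{"grip":1},{"grip":1},{"grip":1}])

```text
invalid input
```

```bash
python3 - <<'E'
from h import *
import pickle
c=cam("wrist");pickle.dump(c,open("w1.pkl","wb"));cv2.imwrite("pics/w1.png",c["image"])
print(pose()[0],pose()[1].round(3).tolist(),env.get_state()["qpos"].round(2),c["o"],c["R"][:,2])
h=np.array([.5135,-.006]);y=np.radians(42.5);ux=np.array([np.cos(y),np.sin(y)]);uy=np.array([-ux[1],ux[0]])
for n,x,yy,z in [("hinge",0,0,.157),("round",24,65,.169),("square",24,150,.169),("pull",-40,80,.187)]:
    P=h+ux*x/1e3+uy*yy/1e3; print(n,P,proj(c,[*P,z]).round(0))
E
```

```text
[ 0.20726409 -0.56280196  0.2416906 ] [[0.938, 0.345, -0.0], [0.345, -0.938, 0.001], [0.0, -0.001, -1.0]] [-1.44  0.1   0.1   1.56  0.    1.35] [ 0.28191928 -0.53525626  0.37329675] [-0.29225073 -0.10581947 -0.95046923]
hinge [ 0.5135 -0.006 ] [[3372. 3542.]]
round [0.48728129 0.05813719] [[7766. 7030.]]
square [0.42985612 0.12080577] [[6568. 4799.]]
pull [0.42996169 0.02595858] [[5293. 4167.]]
```

View pics/w1.png

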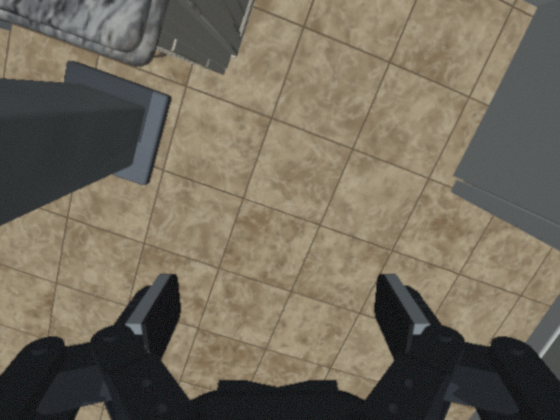

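The moves were refused, so the wrist picture shows only the floor at the start pose. I'll try again with every field in each row.

step_arm(commands=[{"grip":1,"dx":20,"dy":-20,"dz":-4,"roll":0},{"grip":1,"dx":20,"dy":-20,"dz":-4,"roll":0},{"grip":1,"dx":20,"dy":-20,"dz":-4,"roll":0},{"grip":1,"dx":20,"dy":-20,"dz":-4,"roll":0},{"grip":1,"dx":20,"dy":-20,"dz":-4,"roll":0},{"grip":1,"dx":20,"dy":-20,"dz":-4,"roll":0},{"grip":1,"dx":20,"dy":-20,"dz":-4,"roll":0},{"grip":1,"dx":20,"dy":-20,"dz":-4,"roll":0},{"grip":1,"dx":20,"dy":-20,"dz":-4,"roll":0},{"grip":1,"dx":20,"dy":-20,"dz":-4,"roll":0},{"grip":1,"dx":20,"dy":-20,"dz":-4,"roll":0},{"grip":1,"dx":20,"dy":-20,"dz":-4,"roll":0},{"grip":1,"dx":20,"dy":-20,"dz":-4,"roll":0},{"grip":1,"dx":20,"dy":-20,"dz":-4,"roll":0},{"grip":1,"dx":20,"dy":-20,"dz":-4,"roll":0},{"grip":1,"dx":20,"dy":-20,"dz":-4,"roll":0},{"grip":1,"dx":20,"dy":-20,"dz":-4,"roll":0},{"grip":1,"dx":20,"dy":-20,"dz":-4,"roll":0},{"grip":1,"dx":0,"dy":0,"dz":0,"roll":-7},{"grip":1,"dx":0,"dy":0,"dz":0,"roll":-7}])

```text
time: 1.82
tcp_pos: [0.4212, -0.0994, 0.3145]
ee_rot: [0.0, 0.955, 0.298, 0.0]
contact_force: [-0.2, 0.2, -0.2]
width: 1.004
grasp_force: 0.0
```

step_arm(commands=[{"grip":1,"dx":0,"dy":0,"dz":0,"roll":-7},{"grip":1,"dx":0,"dy":0,"dz":0,"roll":0},{"grip":1,"dx":0,"dy":0,"dz":0,"roll":0},{"grip":1,"dx":0,"dy":0,"dz":0,"roll":0}])

```text
time: 2.15
tcp_pos: [0.4207, -0.1009, 0.3142]
ee_rot: [0.0, 0.937, 0.35, -0.0]
contact_force: [-0.4, -0.4, -0.1]
width: 0.999
grasp_force: 0.0
```

```bash
python3 - <<'E'
from h import *
import pickle
c=cam("wrist");pickle.dump(c,open("w1.pkl","wb"));cv2.imwrite("pics/w2.png",c["image"])
print(pose()[0],pose()[1].round(3).tolist(),env.get_state()["qpos"].round(2),c["o"],c["R"][:,2])
h=np.array([.5135,-.006]);y=np.radians(42.5);ux=np.array([np.cos(y),np.sin(y)]);uy=np.array([-ux[1],ux[0]])
for n,x,yy,z in [("hinge",0,0,.157),("round",24,65,.169),("square",24,150,.169),("pull",-40,80,.187)]:
    P=h+ux*x/1e3+uy*yy/1e3; print(n,P,proj(c,[*P,z]).round(0))
E
```

```text
[ 0.42070212 -0.1009726   0.31423322] [[0.755, 0.656, -0.0], [0.656, -0.755, -0.0], [-0.0, -0.0, -1.0]] [-0.54 -0.37 -0.21  1.74 -0.    1.89] [ 0.48077019 -0.04865137  0.44588586] [-0.23539896 -0.20291053 -0.95048127]
hinge [ 0.5135 -0.006 ] [[264.  29.]]
round [0.48728129 0.05813719] [[172.  -7.]]
square [0.42985612 0.12080577] [[59.  0.]]
pull [0.42996169 0.02595858] [[154.  85.]]
```

step_arm(commands=[{"grip":1,"dx":20,"dy":-18,"dz":0,"roll":0},{"grip":1,"dx":20,"dy":-18,"dz":0,"roll":0},{"grip":1,"dx":20,"dy":-18,"dz":0,"roll":0},{"grip":1,"dx":20,"dy":-18,"dz":0,"roll":0},{"grip":1,"dx":20,"dy":-18,"dz":0,"roll":0},{"grip":0.75,"dx":0,"dy":0,"dz":0,"roll":0},{"grip":0.75,"dx":0,"dy":0,"dz":0,"roll":0},{"grip":0.75,"dx":0,"dy":0,"dz":0,"roll":0}])

```text
time: 2.87
tcp_pos: [0.4367, 0.0324, 0.3142]
ee_rot: [0.0, 0.936, 0.351, -0.0]
contact_force: [0.7, 0.9, 0.6]
width: 0.749
grasp_force: 0.0
```

```bash
python3 - <<'E'
from h import *
import pickle
c=cam("wrist");pickle.dump(c,open("w1.pkl","wb"))
print(pose()[0],c["o"])
im=c["image"].copy()
h=np.array([.5135,-.006]);y=np.radians(42.5);ux=np.array([np.cos(y),np.sin(y)]);uy=np.array([-ux[1],ux[0]])
for n,x,yy,z in [("hinge",0,0,.157),("round",24,65,.185),("square",24,150,.185),("pull",-40,80,.187)]:
    P=h+ux*x/1e3+uy*yy/1e3; q=proj(c,[*P,z])[0]; print(n,P,q.round(0)); cv2.drawMarker(im,tuple(int(v) for v in q),(0,0,255),0,8)
cv2.imwrite("pics/w3.png",cv2.resize(im,None,fx=1.4,fy=1.4))
E
```

```text
[0.43667775 0.03208784 0.3141848 ] [0.49656734 0.08497161 0.44583022]
hinge [ 0.5135 -0.006 ] [371. 158.]
round [0.48728129 0.05813719] [296. 134.]
square [0.42985612 0.12080577] [184. 137.]
pull [0.42996169 0.02595858] [278. 216.]
```

View pics/w3.png

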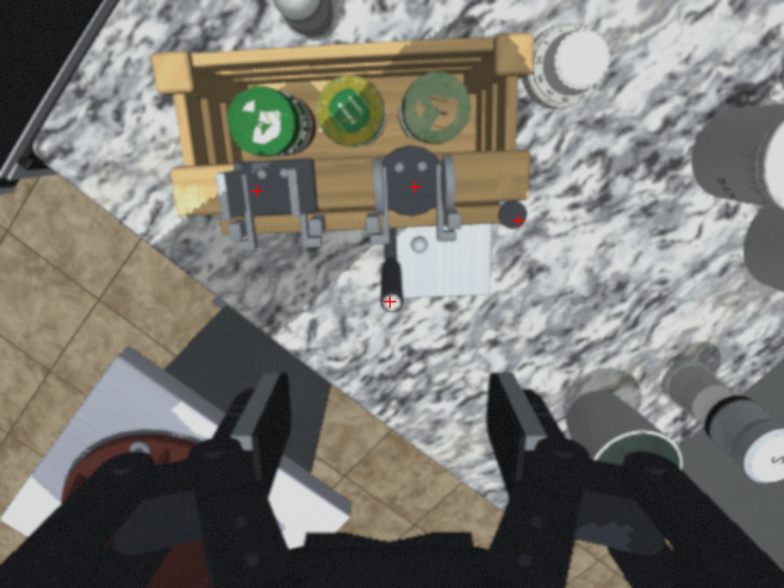

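The markers land on the pull (390,302) and both catches (415,187; 257,190), so the estimate holds; the crate's edges show about 2.4° of yaw left to turn. I'll go down over the round catch.

step_arm(commands=[{"grip":0.75,"dx":0,"dy":0,"dz":15,"roll":-1.2},{"grip":0.75,"dx":0,"dy":0,"dz":15,"roll":-1.2},{"grip":0.75,"dx":7,"dy":2,"dz":15,"roll":0},{"grip":0.75,"dx":12,"dy":3,"dz":15,"roll":0},{"grip":0.75,"dx":12,"dy":3,"dz":0,"roll":0},{"grip":0.75,"dx":12,"dy":3,"dz":0,"roll":0},{"grip":0.75,"dx":12,"dy":3.6,"dz":0,"roll":0},{"grip":0.75,"dx":0,"dy":0,"dz":15,"roll":0},{"grip":0.75,"dx":0,"dy":0,"dz":15,"roll":0},{"grip":0.75,"dx":0,"dy":0,"dz":0,"roll":0},{"grip":0.75,"dx":0,"dy":0,"dz":0,"roll":0}])

```text
time: 3.83
tcp_pos: [0.4861, 0.0593, 0.2238]
ee_rot: [-0.0, 0.929, 0.371, -0.001]
contact_force: [-0.1, 0.4, 0.8]
width: 0.748
grasp_force: 0.0
```

```bash
python3 - <<'E'
from h import *
c=cam("wrist")
p,Rt=pose();print(p,Rt.round(4).tolist(),env.get_state()["qpos"].round(2))
im=c["image"].copy()
for n,P in [("round",(.4865,.0591,.185)),("square",(.4281,.1209,.185)),("pull",(.4297,.026,.187))]:
    q=proj(c,P)[0]; e=Rt.T@(np.array(P)-p); print(n,q.round(0),(e*1e3).round(1)); cv2.drawMarker(im,tuple(int(v) for v in q),(0,0,255),0,8)
cv2.imwrite("pics/w4.png",cv2.resize(im,None,fx=1.4,fy=1.4))
E
```

```text
[0.48652212 0.05934421 0.22471367] [[0.7251, 0.6886, -0.0001], [0.6886, -0.7251, -0.0001], [-0.0001, 0.0, -1.0]] [-0.15 -0.24 -0.26  1.55 -0.    2.24]
round [278. 252.] [-0.2  0.2 39.7]
square [125. 251.] [  0.  -84.9  39.7]
pull [253. 349.] [-64.2 -15.   37.7]
```

View pics/w4.png

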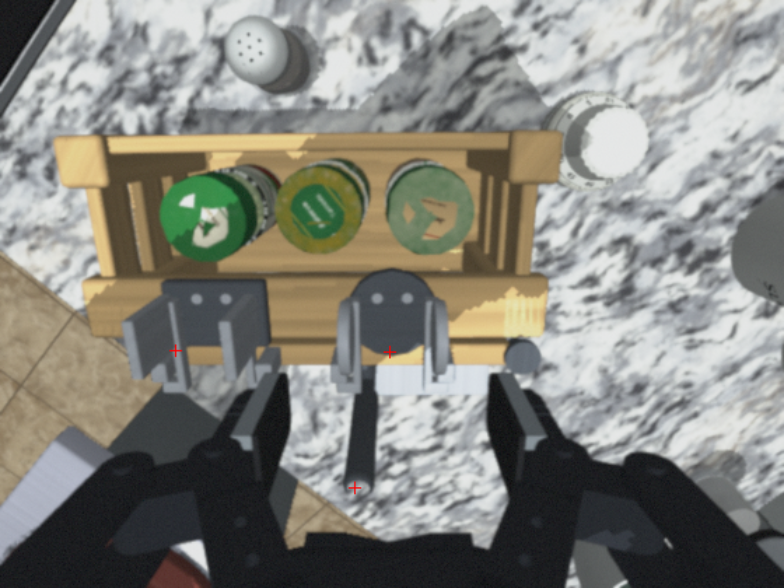

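The round tabs are at (345,335) and (440,335) and the marker is between them. The base disc is centred at about (392,312). I'll check it on its plane.

```bash
python3 - <<'E'
from h import *
c=cam("wrist");p,Rt=pose()
for q,z in [((392,312),.143),((216,313),.143),((358,486),.187)]:
    P=onz(c,[np.array(q)/1.4],z)[0]; print(P.round(4),((P-p)@Rt*1e3).round(1))
E
```

```text
[0.4885 0.059  0.143 ] [ 0.9  1.4 82.2]
[0.4298 0.1199 0.143 ] [  0.3 -83.1  82.1]
[0.4316 0.0255 0.187 ] [-63.4 -13.4  38.1]
```

step_arm(commands=[{"grip":0.75,"dx":0.5,"dy":1,"dz":15,"roll":0},{"grip":0.75,"dx":0,"dy":0,"dz":15,"roll":0},{"grip":0.75,"dx":0,"dy":0,"dz":15,"roll":0},{"grip":0.75,"dx":0,"dy":0,"dz":15,"roll":0},{"grip":0.75,"dx":0,"dy":0,"dz":0,"roll":0},{"grip":0.75,"dx":0,"dy":0,"dz":0,"roll":0}])

```text
time: 4.43
tcp_pos: [0.4876, 0.0595, 0.1649]
ee_rot: [0.0, 0.929, 0.371, -0.0]
contact_force: [0.5, 0.3, 0.6]
width: 0.751
grasp_force: 0.0
```

step_arm(commands=[{"grip":0.5,"dx":0,"dy":0,"dz":0,"roll":0},{"grip":0.4,"dx":0,"dy":0,"dz":0,"roll":0},{"grip":0.3,"dx":0,"dy":0,"dz":0,"roll":0},{"grip":0.2,"dx":0,"dy":0,"dz":0,"roll":0},{"grip":0.1,"dx":0,"dy":0,"dz":0,"roll":0},{"grip":0.0,"dx":0,"dy":0,"dz":0,"roll":0},{"grip":0.0,"dx":0,"dy":0,"dz":0,"roll":0},{"grip":0.0,"dx":0,"dy":0,"dz":0,"roll":0},{"grip":0.0,"dx":0,"dy":0,"dz":0,"roll":0},{"grip":0.0,"dx":0,"dy":0,"dz":0,"roll":0}])

```text
time: 5.27
tcp_pos: [0.4887, 0.0595, 0.1665]
ee_rot: [0.001, 0.928, 0.371, 0.001]
contact_force: [-1.6, -1.4, 14.7]
width: 0.143
grasp_force: 61.1
```

step_arm(commands=[{"grip":0.3,"dx":0,"dy":0,"dz":0,"roll":0},{"grip":0.75,"dx":0,"dy":0,"dz":0,"roll":0},{"grip":0.75,"dx":0,"dy":0,"dz":0,"roll":0},{"grip":0.75,"dx":0,"dy":0,"dz":0,"roll":0},{"grip":0.75,"dx":0,"dy":0,"dz":-15,"roll":0},{"grip":0.75,"dx":0,"dy":0,"dz":-15,"roll":0},{"grip":0.75,"dx":0,"dy":0,"dz":-15,"roll":0},{"grip":0.75,"dx":0,"dy":0,"dz":-15,"roll":0},{"grip":0.75,"dx":0,"dy":-17,"dz":0,"roll":0},{"grip":0.75,"dx":0,"dy":-17,"dz":0,"roll":0},{"grip":0.75,"dx":0,"dy":-17,"dz":0,"roll":0},{"grip":0.75,"dx":0,"dy":-17,"dz":0,"roll":0},{"grip":0.75,"dx":0,"dy":-17,"dz":0,"roll":0},{"grip":0.75,"dx":0,"dy":0,"dz":0,"roll":0},{"grip":0.75,"dx":0,"dy":0,"dz":0,"roll":0}])

```text
time: 6.52
tcp_pos: [0.4288, 0.1217, 0.2243]
ee_rot: [0.0, 0.928, 0.372, 0.0]
contact_force: [1.0, -0.2, 0.1]
width: 0.75
grasp_force: 0.0
```

```bash
python3 - <<'E'
from h import *
c=cam("wrist")
p,Rt=pose();print(p,Rt.round(4).tolist(),env.get_state()["qpos"].round(2))
im=c["image"].copy()
for n,P in [("round",(.4877,.0592,.185)),("square",(.4293,.1210,.185)),("pull",(.4307,.026,.187))]:
    q=proj(c,P)[0]; e=Rt.T@(np.array(P)-p); print(n,q.round(0),(e*1e3).round(1)); cv2.drawMarker(im,tuple(int(v) for v in q),(0,0,255),0,8)
cv2.imwrite("pics/w5.png",cv2.resize(im,None,fx=1.4,fy=1.4))
E
```

```text
[0.42913291 0.12124012 0.2242122 ] [[0.7236, 0.6902, 0.0002], [0.6902, -0.7236, -0.0002], [0.0, 0.0003, -1.0]] [-0.02 -0.38 -0.38  1.57 -0.    2.36]
round [432. 252.] [-0.4 85.3 39.2]
square [279. 252.] [-0.   0.3 39.2]
pull [393. 349.] [-64.6  70.   37.2]
```

View pics/w5.png

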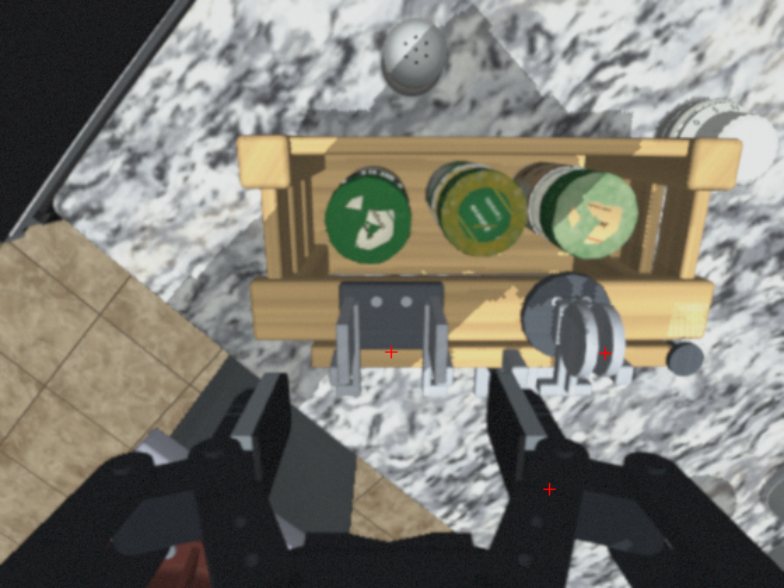

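The round tabs are pressed close together at about (592,340). The square tabs at (343,360) and (437,360) are centred on the gripper, so I'll squeeze those now.

step_arm(commands=[{"grip":0.75,"dx":0,"dy":0,"dz":15,"roll":0},{"grip":0.75,"dx":0,"dy":0,"dz":15,"roll":0},{"grip":0.75,"dx":0,"dy":0,"dz":15,"roll":0},{"grip":0.75,"dx":0,"dy":0,"dz":14,"roll":0},{"grip":0.75,"dx":0,"dy":0,"dz":0,"roll":0},{"grip":0.5,"dx":0,"dy":0,"dz":0,"roll":0},{"grip":0.4,"dx":0,"dy":0,"dz":0,"roll":0},{"grip":0.3,"dx":0,"dy":0,"dz":0,"roll":0},{"grip":0.2,"dx":0,"dy":0,"dz":0,"roll":0},{"grip":0.1,"dx":0,"dy":0,"dz":0,"roll":0},{"grip":0.0,"dx":0,"dy":0,"dz":0,"roll":0},{"grip":0.0,"dx":0,"dy":0,"dz":0,"roll":0},{"grip":0.0,"dx":0,"dy":0,"dz":0,"roll":0},{"grip":0.0,"dx":0,"dy":0,"dz":0,"roll":0},{"grip":0.0,"dx":0,"dy":0,"dz":0,"roll":0}])

```text
time: 7.82
tcp_pos: [0.4301, 0.1211, 0.1675]
ee_rot: [0.001, 0.928, 0.372, 0.001]
contact_force: [-2.0, -2.1, 12.7]
width: 0.142
grasp_force: 61.0
```

step_arm(commands=[{"grip":0.3,"dx":0,"dy":0,"dz":0,"roll":0},{"grip":0.6,"dx":0,"dy":0,"dz":0,"roll":0},{"grip":0.6,"dx":0,"dy":0,"dz":0,"roll":0},{"grip":0.6,"dx":0,"dy":0,"dz":0,"roll":0},{"grip":0.6,"dx":0,"dy":0,"dz":-15,"roll":0},{"grip":0.6,"dx":0,"dy":0,"dz":-15,"roll":0},{"grip":0.6,"dx":0,"dy":0,"dz":-15,"roll":0},{"grip":0.6,"dx":0,"dy":0,"dz":-15,"roll":0},{"grip":0.6,"dx":-16,"dy":17.5,"dz":0,"roll":0},{"grip":0.6,"dx":-16,"dy":17.5,"dz":0,"roll":0},{"grip":0.6,"dx":-16,"dy":17.5,"dz":0,"roll":0},{"grip":0.6,"dx":-16,"dy":17.5,"dz":0,"roll":0},{"grip":0.6,"dx":0,"dy":0,"dz":0,"roll":0},{"grip":0.6,"dx":0,"dy":0,"dz":0,"roll":0}])

```text
time: 8.98
tcp_pos: [0.4309, 0.0257, 0.2251]
ee_rot: [-0.0, 0.929, 0.37, -0.0]
contact_force: [0.5, 1.4, 0.3]
width: 0.603
grasp_force: 0.0
```

```bash
python3 - <<'E'
from h import *
c=cam("wrist")
p,Rt=pose();print(p,Rt.round(4).tolist(),env.get_state()["qpos"].round(2))
im=c["image"].copy()
for n,P in [("round",(.4877,.0592,.185)),("square",(.4293,.1210,.185)),("pull",(.4307,.026,.187))]:
    q=proj(c,P)[0]; e=Rt.T@(np.array(P)-p); print(n,q.round(0),(e*1e3).round(1)); cv2.drawMarker(im,tuple(int(v) for v in q),(0,0,255),0,8)
cv2.imwrite("pics/w6.png",cv2.resize(im,None,fx=1.4,fy=1.4))
E
```

```text
[0.43088099 0.02641013 0.22515771] [[0.7248, 0.6889, -0.0003], [0.6889, -0.7248, 0.0003], [0.0, -0.0004, -1.0]] [-0.24 -0.42 -0.41  1.58  0.    2.14]
round [308. 132.] [63.8 15.4 40.2]
square [137. 132.] [ 64.  -69.6  40.2]
pull [277. 252.] [-0.4  0.2 38.2]
```

View pics/w6.png

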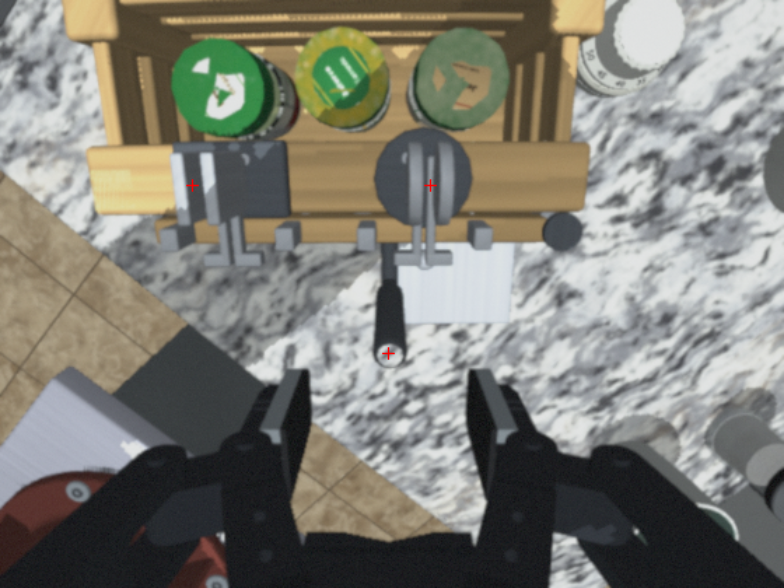

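Both catches are pressed in, and the pull's top at (388,353) is centred. I'll take the pull and work out the arc.

step_arm(commands=[{"grip":0.6,"dx":0,"dy":0,"dz":17,"roll":0},{"grip":0.6,"dx":0,"dy":0,"dz":17,"roll":0},{"grip":0.6,"dx":0,"dy":0,"dz":16,"roll":0},{"grip":0.6,"dx":0,"dy":0,"dz":16,"roll":0},{"grip":0.4,"dx":0,"dy":0,"dz":0,"roll":0},{"grip":0.2,"dx":0,"dy":0,"dz":0,"roll":0},{"grip":0,"dx":0,"dy":0,"dz":0,"roll":0},{"grip":0,"dx":0,"dy":0,"dz":0,"roll":0},{"grip":0,"dx":0,"dy":0,"dz":0,"roll":0},{"grip":0,"dx":0,"dy":0,"dz":0,"roll":0},{"grip":0,"dx":0,"dy":0,"dz":0,"roll":0},{"grip":0,"dx":0,"dy":0,"dz":0,"roll":0}])

```text
time: 10.03
tcp_pos: [0.4318, 0.0262, 0.1603]
ee_rot: [0.001, 0.928, 0.371, 0.001]
contact_force: [3.8, -1.7, 4.7]
width: 0.147
grasp_force: 59.7
```

```bash
python3 - <<'E'
from h import *
t=np.arange(21)*.071
P=np.c_[-40*np.cos(t)-80*np.sin(t), 40*np.sin(t)-80*np.cos(t)]
print(np.diff(P,axis=0).round(1).tolist(),P[-1])
E
```

```text
[[-5.6, 3.0], [-5.3, 3.4], [-5.1, 3.8], [-4.8, 4.1], [-4.5, 4.5], [-4.2, 4.8], [-3.8, 5.1], [-3.5, 5.3], [-3.1, 5.6], [-2.7, 5.8], [-2.2, 5.9], [-1.8, 6.1], [-1.4, 6.2], [-0.9, 6.3], [-0.5, 6.3], [-0.0, 6.3], [0.4, 6.3], [0.9, 6.3], [1.3, 6.2], [1.7, 6.1]] [-85.10115982  27.52803292]
```

step_arm(commands=[{"grip":0,"dx":-5.6,"dy":3.0,"dz":0,"roll":0},{"grip":0,"dx":-5.3,"dy":3.4,"dz":0,"roll":0},{"grip":0,"dx":-5.1,"dy":3.8,"dz":0,"roll":0},{"grip":0,"dx":-4.8,"dy":4.1,"dz":0,"roll":0},{"grip":0,"dx":-4.5,"dy":4.5,"dz":0,"roll":0},{"grip":0,"dx":-4.2,"dy":4.8,"dz":0,"roll":0},{"grip":0,"dx":-3.8,"dy":5.1,"dz":0,"roll":0},{"grip":0,"dx":0,"dy":0,"dz":0,"roll":0}])

```text
time: 10.7
tcp_pos: [0.4275, -0.0179, 0.1603]
ee_rot: [0.0, 0.929, 0.371, 0.001]
contact_force: [4.4, 1.4, 6.2]
width: 0.149
grasp_force: 59.8
```

Low forces and still gripping. On past the detent.

step_arm(commands=[{"grip":0,"dx":-3.5,"dy":5.3,"dz":0,"roll":0},{"grip":0,"dx":-3.1,"dy":5.6,"dz":0,"roll":0},{"grip":0,"dx":-2.7,"dy":5.8,"dz":0,"roll":0},{"grip":0,"dx":-2.2,"dy":5.9,"dz":0,"roll":0},{"grip":0,"dx":-1.8,"dy":6.1,"dz":0,"roll":0},{"grip":0,"dx":-1.4,"dy":6.2,"dz":0,"roll":0},{"grip":0,"dx":-0.9,"dy":6.3,"dz":0,"roll":0},{"grip":0,"dx":0,"dy":0,"dz":0,"roll":0}])

```text
time: 11.37
tcp_pos: [0.4445, -0.0581, 0.1603]
ee_rot: [-0.0, 0.928, 0.371, 0.001]
contact_force: [1.0, 3.7, 9.2]
width: 0.148
grasp_force: 60.3
```

step_arm(commands=[{"grip":0,"dx":-0.5,"dy":6.3,"dz":0,"roll":0},{"grip":0,"dx":0,"dy":6.3,"dz":0,"roll":0},{"grip":0,"dx":0.4,"dy":6.3,"dz":0,"roll":0},{"grip":0,"dx":0.9,"dy":6.3,"dz":0,"roll":0},{"grip":0,"dx":1.3,"dy":6.2,"dz":0,"roll":0},{"grip":0,"dx":1.7,"dy":6.1,"dz":0,"roll":0},{"grip":0,"dx":0,"dy":0,"dz":0,"roll":0},{"grip":0,"dx":0,"dy":0,"dz":0,"roll":0},{"grip":0,"dx":0,"dy":0,"dz":0,"roll":0}])

```text
time: 12.12
tcp_pos: [0.4722, -0.0822, 0.1603]
ee_rot: [-0.0, 0.928, 0.372, 0.0]
contact_force: [-2.7, 1.3, 9.7]
width: 0.15
grasp_force: 60.4
```

```bash
python3 - <<'E'
from h import *
c=cam("wrist");b=cam("side")
p,Rt=pose();s=env.get_state();print(p,s["contact_force"],s["width"],s["grasp_force"])
P0=np.array([.4318,.0262]);H=P0+Rt[:2,0]*.04+Rt[:2,1]*.08
r0=P0-H;r=p[:2]-H;print(H,np.linalg.norm(r),np.degrees(np.arctan2(r0[0]*r[1]-r0[1]*r[0],r0@r)))
cv2.imwrite("pics/w7.png",cv2.hconcat([cv2.resize(c["image"],(400,300)),cv2.resize(b["image"][140:380,180:500],(400,300))]))
E
```

```text
[ 0.47214431 -0.08221146  0.16029636] [-1.48600892  2.19219366 10.80199752] 0.15267872007844213 60.394002499524504
[ 0.51594705 -0.00411952] 0.08953788184927639 80.52628529801117
```

View pics/w7.png

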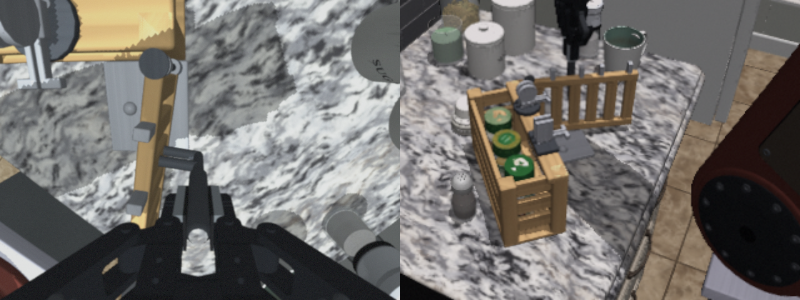

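The gate is wide open with the pull between the fingers: the wrist half shows the gate line from (155,65) to (145,215), and the jars are unmoved. I'll nudge it slightly further for margin and then hand in.

step_arm(commands=[{"grip":0,"dx":0.8,"dy":2,"dz":0,"roll":0},{"grip":0,"dx":0,"dy":0,"dz":0,"roll":0},{"grip":0,"dx":0,"dy":0,"dz":0,"roll":0},{"grip":0,"dx":0,"dy":0,"dz":0,"roll":0}])

```text
time: 12.55
tcp_pos: [0.474, -0.0832, 0.1603]
ee_rot: [-0.0, 0.928, 0.371, -0.0]
contact_force: [-3.8, 0.5, 9.6]
width: 0.146
grasp_force: 60.3
```

```bash
python3 -c "
from workcell import env
s=env.get_state();print(s['contact_force'],s['width'],s['grasp_force']);print(env.hand_in())"
```

```text
[-3.7922905   0.47129554  9.63664166] 0.14640387279043943 60.346643548691645
the job is handed in; nothing more can be done
None
```

The job is handed in: I squeezed the round catch in first, then the square one, swung the gate past the detent to about 81°, and the gripper is still holding it there by the pull.

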